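# Shut the drying bay's vent window with the hook pole

## Robot

A 6-joint arm with a two-finger parallel gripper is mounted at the origin on a cart in front of the work surface, level with it; the furniture and walls round the work are solid. World frame = base frame: x ahead of the robot, y to its left, z up, the work surface at z = 0. Lengths are in mm, angles in rad, forces in N, time in s.
With the tool pointing down it reaches from about 425 to 950 mm from the base axis. Payload 3.5 kg.
Tool frame: the origin (TCP) lies midway between the tips of the shut fingers; the grasp point (between the pads) lies 19 mm behind it; z points along the fingers, y is the line along which they close (so a half turn about z gives the same grasp; the last joint's range is limited). The gripper opens to 85 mm and grips with 20 to 120 N. Pads are 22 mm wide; open, the fingers measure 114 mm over their backs; the gripper's body (76 mm by 85 mm) begins 54 mm behind the grasp point. The pads swing forward as they close: fully open they stand 13 mm farther back than shut.
Start: joints at [0.987, 0.286, 1.577, -0, 1.279, -0.15], TCP at [283.68, 612.48, 231.325] pointing down, gripper open.
Joint ranges: [-2.77, 2.77], [-0.9, 2.22], [0.21, 2.48], [-1.53, 4.67], [0.24, 2.81], [-2.84, 2.84]. Speed limits (rad/s): [2.79, 2.79, 3.14, 3.14, 3.14, 3.14].

## Interface

Orientations are given as a 3x3 rotation matrix whose columns are the frame's x, y, z axes.
In Python, from workcell import robot gives the robot as it stands.
- The arm moves only by the tool jog_arm, never from a script. Its argument "deltas" is a list that holds one entry, the list of rows, each a list of 4 numbers: the shift along the world's x, y, z in mm, then the turn about the world's z in rad. In form: [[[x, y, z, roll], ...]]. A call has 1 to 10 rows; each row shifts and turns the commanded pose from where the row before left it; what a row does not reach is not made up. A row lasts 1/8 s, in which the tool goes at most 62.5 mm and 10.7 degrees, less where a joint would pass 70% of its speed; a pose out of reach is approached as far as the arm can. A call is refused whole if a number of a shift passes 62.5 or a number of a turn 0.188, either way. A call with a gripper value outside its range is refused whole. "hand" is the closure, from 0 (fully open) to 1 (shut), set as the call begins (left out, the last holds). The fingers move at their own pace and stop on an object; the grip force is fixed at half the most. Time passes only in rows, so rows that do not move let the fingers close. It gives the time, the measured TCP pose, the force, the opening and the grip force at its end, in the units of the state.
- robot.get_state(): the state, without advancing time (a new reading comes with each control period).
- robot.read_camera(name): name is "side" or "top" or "wrist"; returns a dict with "color" (400x640x3 uint8, red, green, blue), "fx", "fy", "cx", "cy" (pixels), "R" (3x3) and "t" (3): a world point X has camera coordinates R X + t; the wrist camera has in their place "hand_eye" (4x4, takes a point from camera to tool coordinates, whose origin is the TCP and whose axes are the flange's). Camera axes: x right, y down, z forward; pixel columns grow to the right and rows downward; lengths in mm; the calibration is good to about 2 mm. The wrist camera is an equidistant fisheye: a pixel r from the principal point sees the ray r / f radians off the axis. A picture is of the moment at which its call begins: read the wrist's pose just before it. There is no depth.
- robot.close_job(): hands the job in; it is judged then, once.
The state is a dict: "t": time; "joint_pos": joint angles; "qvel": joint speeds; "joint_torque": joint torques, N m; "position": TCP position; "ee_rot": TCP orientation; "ft_force": force on the tool from outside, world axes, zero at the start; "wrist_torque": the same for the moment, N m; "opening": finger opening in mm; "gripper_force": force on a finger pad.
Only numpy, scipy, OpenCV 4.12 (cv2) and the standard library are available. Lean on these libraries where they do the work, as an engineer would, in place of code of your own. Each camera call takes 0.05 s, during which the arm holds its last target. There are 200 camera calls.

## Task

Shut the vent window of the drying bay with the hook pole: take the pole from its cradle, put its upturned prong up through the ring eye on the window from below, and draw the window gently towards you until it is fully shut. Then unhook and lay the pole back in both forks of its cradle as it lay before, prong up and hook end pointing the same way, and let go. Touch the bay only with the pole, and leave the tin, the spool and the oil bottle where they stand.

Things in the scene. Friction and masses are not known exactly. Their poses are not given: they have to be found in the camera images.
- bay: fixed open-topped drying bay, wood, 280 wide (y), 200 deep, 286 mm high. Origin: on the worktop, middle of its front frame; x points into the bay (away from the robot), y left, z up. The frame is 24 mm thick (x -12 to 12); its opening, where the window hangs, spans y -110 to 110, z 60 to 260. Side walls behind, back at x 178, no roof.
- sash (a joint): the window's hinge, rad: 0 = shut (upright, in the frame), grows as the top leans back into the bay; starts 0.45 to 0.62, stop at 0.68. It stays where it is left: a pull at the eye of about 2 to 5 N moves it, and at 0 it meets a hard stop.
- sash_hinge (a point): point on the window's hinge line, at x 0, y 0, z 66 mm of the bay; its frame turns with the window (x through the window, away from the robot; y left along the hinge; z up along the window). The glazed window is 206 mm wide, 14 mm thick, and reaches z = 179 mm here. A ring eye stands out in front of its top rail (see eye_mid).
- eye_mid (a point): middle of the ring eye's range: x -43, y 0, z 150 mm in sash_hinge's frame, same axes. The dark steel ring (inner diameter 27, outer 39, wire 6 mm; axis along z) is centred on this point's y axis, anywhere from y -45 to 45: where is not reported, so see it or feel for it with the prong. Clamped: does not slip under 30 N. Its block (30 wide, 22 high) begins 24 mm behind the ring's centre.
- pole: loose hook pole, 214 mm long, 0.15 kg (varies): wooden square handle 110 x 20 x 20 mm along x, then a steel rod 8 mm thick out to x = 155 mm, where it bends square upwards (+z) into a prong. Origin: centre of the handle; x towards the hook, z along the prong. Grip the handle in the middle, across y.
- hook_tip (a point): top of the prong, at x = 155, z = 34 mm in the pole's frame (prong 8 mm thick, round end)
- cradle: fixed wooden cradle, base 120 x 60 mm. Origin: centre of the underside; x along the pole. Two forks, 9 mm thick, at x = -42 and 42; their slots are 25 mm wide, floor at z = 52, straight to 74, flared above, tops at 94. The pole lies in both slots, handle centre at x about 0, z = 62, hook towards +x. 75 mm of handle are free between the forks.
- grey_tin: bystander: grey tin, 70 mm across, 90 mm high; origin under its centre
- blue_spool: bystander: spool of blue thread, 48 mm across, 62 mm high; origin under its centre
- oil_bottle: bystander: small brown bottle with a dropper cap, 33 mm across, 102 mm high; origin under its centre

How it is judged (in metres and radians):
On the way:
1. the window is drawn fully shut with the pole's prong standing up in front of its top rail, at the ring eye's level (value of joint sash below 0.03 rad and x of hook_tip in the frame of sash_hinge between -0.07 and -0.02 m and z of hook_tip in the frame of sash_hinge between 0.152 and 0.2 m), for 0.1 s.
At the end, for the whole second after the job is handed in: The window is shut (within 0.03 rad); the pole lies at rest in both slots of its cradle (centre within about 13 mm along and 8 mm across, prong up, hook towards the cradle's +x), released (value of joint sash below 0.03 rad and x of pole in the frame of cradle between -0.013 and 0.02 m and y of pole in the frame of cradle between -0.008 and 0.008 m and z of pole in the frame of cradle between 0.055 and 0.068 m and x of hook_tip in the frame of cradle above 0.1 m and angle between pole's own z axis and vertical below 0.15 rad and angle between the x axis of pole and the x axis of cradle, either way round below 0.12 rad and linear speed of pole below 0.02 m/s); the robot touches nothing.
It fails at once if the gripper or arm touches the bay or its window (contact force between any of the arm, the fingers and bay above 1 N).
It fails at once if the pole is forced against the bay or window with more than 40 N (contact force between pole and bay above 40 N).
It fails at once if a bystander is shifted by more than 30 mm or tipped (distance of any of grey_tin, blue_spool, oil_bottle from where it was at the start of the episode above 0.03 m or angle between any of grey_tin, blue_spool, oil_bottle's own z axis and vertical above 0.5 rad).
It also fails if it takes over 70 s, if anything falls off the work surface, if the arm or the gripper's body presses on something with over 40 N, if the wrist force passes 120 N, or if a joint passes its speed limit or range.

## Working session

There is one attempt and no reset: what is moved stays moved. The work goes in short steps, Python scripts to look and compute and a tool call to move; the robot and the scene stay as the last step left them, time stands still between calls to the robot, and variables do not carry over. Pictures are saved under pics/ and viewed, at most 10 in all, crops included, and the job is handed in when it is done.

Besides the shell and the picture viewer there is one more tool, called after "Request:" as name([rows], argument=value, ...), one row to a line, values as JSON. jog_arm: Moves the arm, as the interface text tells. Its arguments: {"type":"object","properties":{"deltas":{"type":"array","items":{"type":"array","items":{"type":"array","items":{"type":"number"}}}},"hand":{"type":"number"}},"required":["deltas"]}

```bash
mkdir -p pics; cat > h.py <<'E'
from workcell import robot
import numpy as np, cv2, pickle
def snap():
    s=robot.get_state(); d={'s':s}
    for n in ('side','top','wrist'): d[n]=robot.read_camera(n)
    pickle.dump(d,open('d.pkl','wb')); return d
E
python3 - <<'E'
from h import *
d=snap()
for n in ('side','top','wrist'):
    cv2.imwrite(f'pics/{n}0.png',d[n]['color'][:,:,::-1])
    print(n,{k:np.round(v,3) for k,v in d[n].items() if k!='color'})
print(d['s'])
E
```

```text
side {'fx': np.float64(418.069), 'fy': np.float64(418.069), 'cx': np.float64(320.539), 'cy': np.float64(208.157), 'R': array([[-0.889,  0.458, -0.005],
       [ 0.317,  0.607, -0.728],
       [-0.33 , -0.649, -0.685]]), 't': array([ 514.849,  -66.066, 1388.481])}
top {'fx': np.float64(498.233), 'fy': np.float64(498.233), 'cx': np.float64(320.359), 'cy': np.float64(191.221), 'R': array([[-0.003, -1.   ,  0.004],
       [-0.985,  0.002, -0.174],
       [ 0.174, -0.004, -0.985]]), 't': array([  29.156,  585.885, 1605.448])}
wrist {'fx': np.float64(309.707), 'fy': np.float64(309.707), 'cx': np.float64(318.487), 'cy': np.float64(196.862), 'hand_eye': array([[ 0.00000e+00, -9.65000e-01, -2.62000e-01,  6.52630e+01],
       [ 1.00000e+00,  0.00000e+00,  0.00000e+00, -6.30000e-02],
       [-0.00000e+00, -2.62000e-01,  9.65000e-01, -1.42093e+02],
       [ 0.00000e+00,  0.00000e+00,  0.00000e+00,  1.00000e+00]])}
{'t': 0.0, 'joint_pos': array([ 9.86996887e-01,  2.87216877e-01,  1.57815892e+00, -6.70147450e-06,
        1.27857891e+00, -1.50022425e-01]), 'qvel': array([ 0.00015567, -0.00103381,  0.00044279, -0.00016902, -0.00087886,
        0.00066047]), 'joint_torque': array([ 1.31548088e-03, -4.05969322e+01, -2.92635065e+01, -8.80848052e-05,
        5.53212507e-03,  6.02139778e-06]), 'position': array([283.33212862, 611.94606215, 229.92280739]), 'ee_rot': array([[-9.07385332e-01,  4.20297725e-01, -1.29660174e-03],
       [ 4.20299582e-01,  9.07383251e-01, -1.97436964e-03],
       [ 3.46691633e-04, -2.33647523e-03, -9.99997210e-01]]), 'ft_force': array([-0.34719125,  0.63231506, -0.15913189]), 'wrist_torque': array([ 0.04651687, -0.02813486,  0.00280208]), 'gripper_force': 0.0, 'opening': 85.62137556695609}
```

View pics/side0.png

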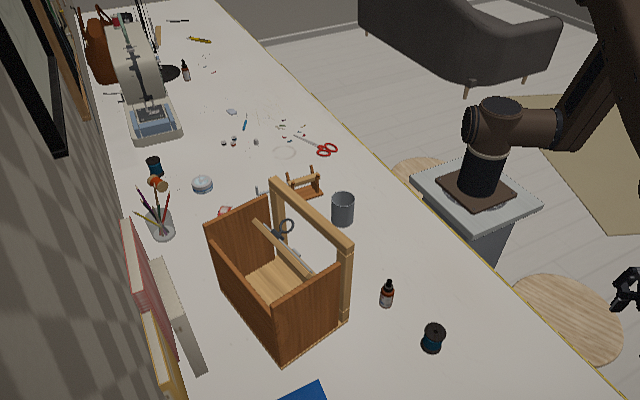

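View pics/top0.png

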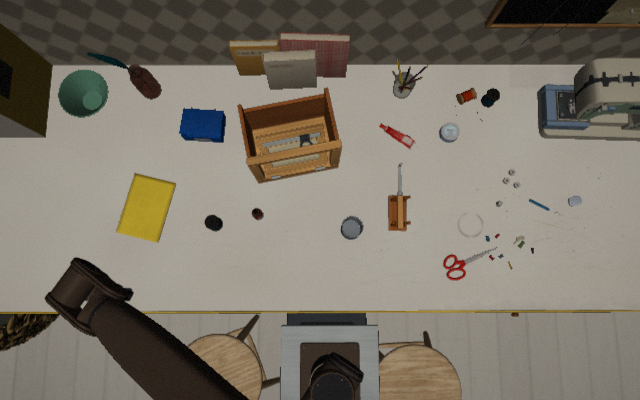

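The side view shows the bay (frame top ~ (275,180)-(350,250)), the ring eye at ~(287,226), and the cradle at ~(303,185). The top view shows the cradle at ~(398,212) with the hook at ~(401,165), the bay at ~(290,135), the tin at (351,228), the bottle at (257,214) and the spool at (214,223).

```bash
python3 - <<'E'
from h import *
d=pickle.load(open('d.pkl','rb'))
def crop(n,x0,y0,w,h,k,f):
    c=d[n]['color'][y0:y0+h,x0:x0+w,::-1]
    c=cv2.resize(c,None,fx=k,fy=k,interpolation=cv2.INTER_CUBIC)
    c=np.clip(c*1.3,0,255).astype(np.uint8)
    for x in range(0,w,10):
        cv2.putText(c,str(x0+x),(x*k,8),0,.3,(0,0,255)); cv2.line(c,(x*k,10),(x*k,16),(0,0,255))
    for y in range(10,h,10): cv2.putText(c,str(y0+y),(0,y*k+3),0,.3,(0,0,255)); cv2.line(c,(24,y*k),(30,y*k),(0,0,255))
    return c
a=crop('top',232,86,112,100,5,'');b=crop('top',380,155,40,80,6,'')
o=np.zeros((500,800,3),np.uint8);o[:500,:560]=a;o[:480,560:800]=b
cv2.imwrite('pics/topc.png',o)
cv2.imwrite('pics/sidec.png',crop('side',200,160,160,120,5,''))
E
```

```text
(no output)
```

View pics/topc.png

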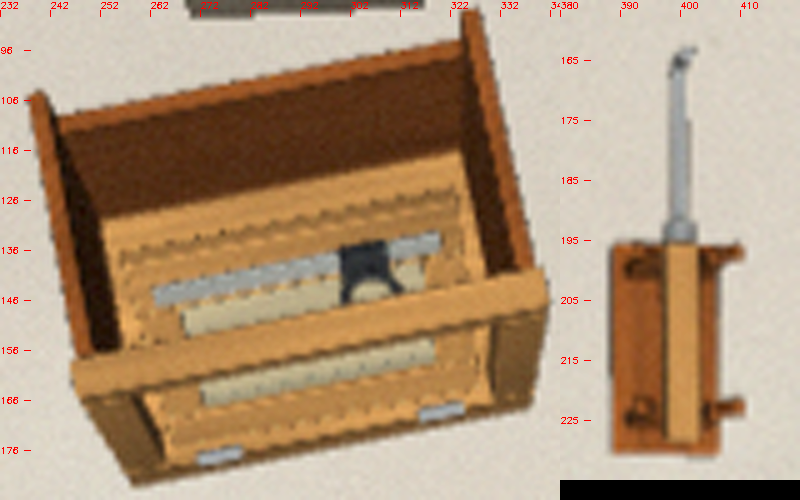

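View pics/sidec.png

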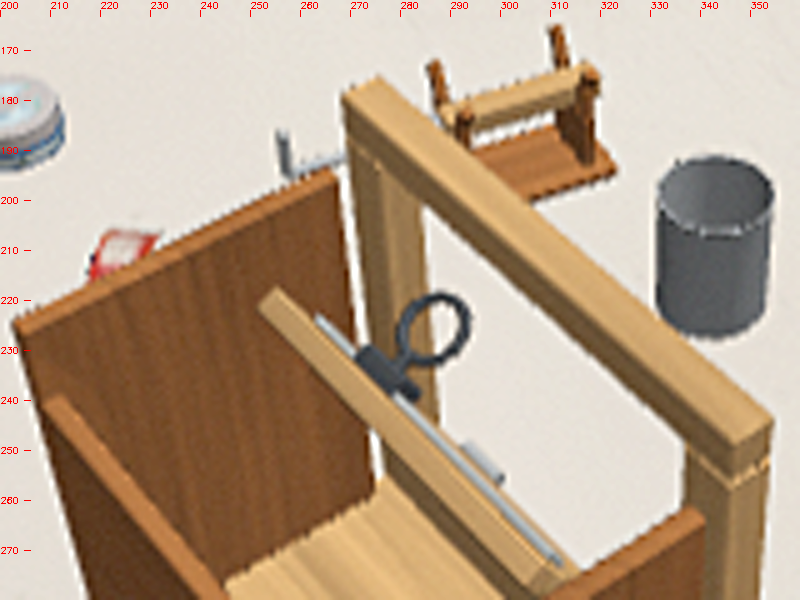

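```bash
cat >> h.py <<'E'
def proj(c,X):
    p=c['R']@np.asarray(X,float)+c['t']; return np.array([c['fx']*p[0]/p[2]+c['cx'],c['fy']*p[1]/p[2]+c['cy']])
def Rz(a): return np.array([[np.cos(a),-np.sin(a),0],[np.sin(a),np.cos(a),0],[0,0,1]])
def ray(c,u,v,z):
    C=-c['R'].T@c['t']; r=c['R'].T@np.array([(u-c['cx'])/c['fx'],(v-c['cy'])/c['fy'],1]); return C+r*(z-C[2])/r[2]
E
python3 - <<'E'
from h import *
from scipy.optimize import least_squares as ls
d=pickle.load(open('d.pkl','rb')); T,S=d['top'],d['side']
B=[(T,(12,-140,286),(340.4,139.6)),(T,(-12,-140,286),(341.6,147)),(T,(12,140,286),(247,158.4)),(T,(-12,140,286),(248,165.4)),
(S,(12,-140,286),(268.4,178.4)),(S,(-12,-140,286),(276,175)),(S,(-12,140,286),(354.4,244)),(S,(12,140,286),(347,249.6))]
W=[((7,-103,179),(252.4,220.6)),((-7,-103,179),(256.6,218))]
def sash(X,a,ey=0): return np.array([X[0]*np.cos(a)+X[2]*np.sin(a),X[1],66+X[2]*np.cos(a)-X[0]*np.sin(a)])
def f(q):
    x,y,w,a,e=q; R=Rz(w);t=np.array([x,y,0])
    r=[proj(c,R@X+t)-p for c,X,p in B]
    r+=[proj(S,R@sash(X,a)+t)-p for X,p in W]
    r+=[proj(S,R@sash((-43,e,150),a)+t)-(286.9,225.8)]
    return np.concatenate(r)
o=ls(f,[700,50,0.2,.5,0],x_scale=[10,10,.1,.1,10],loss='soft_l1'); print(o.x,'\n',f(o.x).reshape(-1,2).round(1).tolist())
x,y,w,a,e=o.x
eye=Rz(w)@sash((-43,e,150),a)+[x,y,0]; print('eye',eye,'shut',Rz(w)@[-43,e,216]+[x,y,0],'block top px',proj(T,Rz(w)@sash((-15,e,150),a)+[x,y,0]))
P=[(T,(155,0,34),(400.6,164)),(T,(55,10,10),(397.5,195.5)),(T,(55,-10,10),(403,195.5)),(T,(-55,10,10),(397.5,228.5)),(T,(-55,-10,10),(403,228.5)),(S,(155,0,34),(256.2,186.2))]
g=lambda q:np.concatenate([proj(c,Rz(q[2])@X+[q[0],q[1],62])-p for c,X,p in P])
o=ls(g,[500,-150,0],x_scale=[10,10,.1],loss='soft_l1');print(o.x,g(o.x).reshape(-1,2).round(1).tolist())
print('tin',ray(T,351,228,45),'bottle',ray(T,257,213,50),'spool',ray(T,214,223,30))
E
```

```text
[ 6.60798773e+02  1.05845350e+02  1.93811650e-01  4.84022611e-01
 -4.20603162e+01] 
 [[-0.3, -1.1], [0.2, -0.6], [-2.1, -1.6], [-1.6, -0.6], [0.1, -0.2], [1.0, -0.8], [1.7, -1.0], [-0.1, -0.9], [-0.7, 0.5], [-0.6, -1.3], [0.5, -0.5]]
eye [700.04625744  70.68583843 218.779298  ] shut [626.70469227  56.29069427 216.        ] block top px [304.80258449 138.07404583]
[ 5.13847074e+02 -2.32554342e+02 -2.08793550e-02] [[0.3, -0.3], [-0.5, -0.5], [0.1, -0.4], [-0.2, -0.0], [0.5, 0.1], [1.6, -0.4]]
tin [463.73778068 -73.09783263  45.        ] bottle [513.69811075 236.91625438  50.        ] spool [483.17093231 381.80895105  30.        ]
```

Request:
jog_arm([
  [[20,-50,0,0.041],[20,-50,0,0.041],[20,-50,0,0.041],[20,-50,0,0.041],[20,-50,0,0.041],[20,-50,0,0.041],[20,-50,0,0.041],[20,-50,0,0.041],[20,-50,0,0.041],[20,-50,0,0.041]],
], hand=0)

```text
t: 1.4
position: [483.9, 110.8, 231.2]
ee_rot: [[-1.0, 0.022, 0.0], [0.022, 1.0, 0.0], [-0.0, 0.0, -1.0]]
ft_force: [1.3, -0.1, -0.2]
opening: 85.2
gripper_force: 0.0
```

Request:
jog_arm([
  [[4,-49,-4,0],[4,-49,-4,0],[4,-49,-4,0],[4,-49,-4,0],[4,-49,-4,0],[4,-49,-4,0],[4,-49,-4,0],[0,0,0,0],[0,0,0,0]],
])

```text
t: 2.52
position: [511.3, -230.1, 202.8]
ee_rot: [[-1.0, 0.024, -0.001], [0.024, 1.0, 0.001], [0.001, 0.001, -1.0]]
ft_force: [0.4, -0.0, 0.2]
opening: 85.2
gripper_force: 0.0
```

```bash
cat >> h.py <<'E'
def wproj(d,X):
    s=d['s'];c=d['wrist'];H=c['hand_eye'];p=s['ee_rot'].T@(np.asarray(X,float)-s['position']); q=H[:3,:3].T@(p-H[:3,3])
    th=np.arctan2(np.hypot(q[0],q[1]),q[2]);n=np.hypot(q[0],q[1]);return np.array([c['cx'],c['cy']])+c['fx']*th*q[:2]/n
E
python3 - <<'E'
from h import *
d=snap();s=d['s'];print(s['position'],s['ee_rot'].round(4).tolist(),s['joint_pos'],s['ft_force'])
im=d['wrist']['color'][:,:,::-1].copy()
for X in [(155,0,34),(155,0,0),(55,10,10),(55,-10,10),(-55,10,10),(-55,-10,10)]:
    p=wproj(d,Rz(-.0209)@X+[513.85,-232.55,62]);print(X,p.round(1));cv2.circle(im,tuple(np.int32(p.round())),2,(0,0,255),-1)
cv2.imwrite('pics/w1.png',im)
E
```

```text
[ 511.33997619 -230.05641906  202.84730779] [[-0.9997, 0.0242, -0.0009], [0.0242, 0.9997, 0.0011], [0.0009, 0.0011, -1.0]] [-6.03900887e-01  6.17544686e-02  1.88680266e+00  4.43218317e-04
  1.19439734e+00 -2.15063692e+00] [ 0.42580902 -0.03192519  0.18196823]
(155, 0, 34) [316.9 341.2]
(155, 0, 0) [316.9 321.7]
(55, 10, 10) [326.8 246. ]
(55, -10, 10) [306. 246.]
(-55, 10, 10) [327.2 129.6]
(-55, -10, 10) [304.4 129.7]
```

View pics/w1.png

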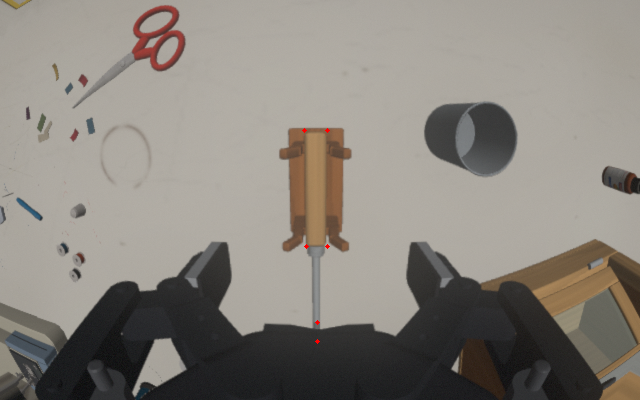

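The model's marks sit on the handle's corners in the wrist view (front pair (306/327,246), rear pair (304/327,130)), so the pole pose is good. Descending to grip.

Request:
jog_arm([
  [[2.5,-2.5,-20,0.003],[0,0,-30,0],[0,0,-30,0],[0,0,-30,0],[0,0,-25,0],[0,0,-15,0],[0,0,-8,0],[0,0,0,0]],
])

```text
t: 3.68
position: [514.2, -232.9, 45.0]
ee_rot: [[-1.0, 0.021, -0.0], [0.021, 1.0, 0.0], [0.0, 0.0, -1.0]]
ft_force: [0.6, 0.2, 0.6]
opening: 85.4
gripper_force: 0.0
```

Request:
jog_arm([
  [[0,0,0,0],[0,0,0,0],[0,0,0,0],[0,0,0,0],[0,0,0,0],[0,0,0,0],[0,0,0,0],[0,0,0,0]],
], hand=1)

```text
t: 4.68
position: [514.6, -233.3, 45.9]
ee_rot: [[-1.0, 0.021, 0.001], [0.021, 1.0, -0.001], [-0.001, -0.001, -1.0]]
ft_force: [-0.5, -0.2, 5.4]
opening: 19.3
gripper_force: 59.7
```

Request:
jog_arm([
  [[0,0,8,0],[0,0,12,0],[0,0,20,0],[0,0,30,0],[0,0,40,0],[0,0,40,0],[-22,0,0,0],[-22,0,0,0],[-20,0,0,0],[0,0,0,0]],
])

```text
t: 5.92
position: [449.5, -232.9, 196.4]
ee_rot: [[-1.0, 0.022, 0.001], [0.022, 1.0, -0.001], [-0.001, -0.001, -1.0]]
ft_force: [-1.1, 0.0, -1.1]
opening: 18.9
gripper_force: 59.0
```

Request:
jog_arm([
  [[0,32,0,0.027],[0,32,0,0.027],[0,32,0,0.027],[0,32,0,0.027],[0,32,0,0.027],[0,32,0,0.027],[0,32,0,0.027],[0,31,0,0.026],[0,0,0,0],[0,0,0,0]],
])

```text
t: 7.18
position: [450.7, 21.8, 195.8]
ee_rot: [[-0.981, -0.193, 0.001], [-0.193, 0.981, -0.0], [-0.001, -0.001, -1.0]]
ft_force: [-0.6, -0.4, -1.0]
opening: 19.0
gripper_force: 59.2
```

```bash
python3 - <<'E'
from h import *
d=snap();s=d['s'];print(s['position'],np.arctan2(s['ee_rot'][1,0],s['ee_rot'][0,0])%(2*np.pi)-np.pi,s['ft_force'])
w=np.arctan2(-s['ee_rot'][1,0],-s['ee_rot'][0,0])
def crop(n,x0,y0,W,h,k):
    c=np.ascontiguousarray(cv2.resize(d[n]['color'][y0:y0+h,x0:x0+W,::-1],None,fx=k,fy=k,interpolation=cv2.INTER_CUBIC))
    pr=(lambda X:wproj(d,X)) if n=='wrist' else (lambda X:proj(d[n],X))
    P=s['position']+[0,0,16]
    for X,col in [(Rz(w)@[155,0,34]+P,(0,0,255)),(Rz(w)@[155,0,0]+P,(0,0,255)),((700,70.7,218.8),(0,255,0))]:
        p=(pr(X)-[x0,y0])*k;print(n,pr(X).round(1));cv2.circle(c,tuple(np.int32(p)),2,col,-1)
    return c
o=np.zeros((400,800,3),np.uint8);o[:,:400]=crop('side',240,160,100,100,4);o[:,400:]=crop('top',270,110,100,100,4)
cv2.imwrite('pics/c2.png',o)
E
```

```text
[450.68550302  21.83897992 195.84498815] 0.19449836030972856 [-0.5993908  -0.40978756 -0.9771892 ]
side [321.1 198.6]
side [321.2 209.1]
side [287.4 225.3]
top [312.4 174.1]
top [312.5 176.5]
top [306.2 144.6]
```

View pics/c2.png

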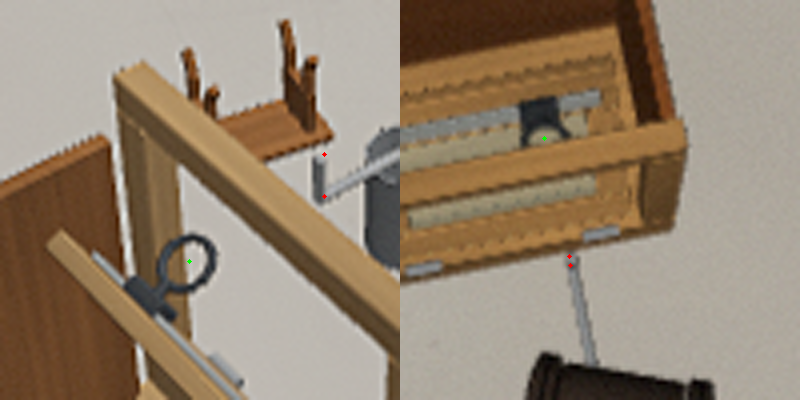

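The prong stands at side (319.7,199) and top (313,174.5) in full-image pixels, within ~1.5 px of the prediction; the ring is at side (287,226). Corrected eye ≈ (699,73,219).

Request:
jog_arm([
  [[0,0,-28,0],[0,0,-28,0],[16,3.5,0,0],[16,3.5,0,0],[16,3.5,0,0],[16,3.5,0,0],[16,3.5,0,0],[17,3,0,0],[0,0,0,0],[0,0,0,0]],
])

```text
t: 8.57
position: [546.7, 42.3, 139.0]
ee_rot: [[-0.981, -0.193, -0.001], [-0.193, 0.981, 0.0], [0.001, 0.0, -1.0]]
ft_force: [-0.8, -0.4, -1.6]
opening: 19.0
gripper_force: 59.2
```

```bash
python3 - <<'E'
from h import *
d=snap();s=d['s'];print(s['position'],s['ft_force'])
w=np.arctan2(-s['ee_rot'][1,0],-s['ee_rot'][0,0])
def crop(n,x0,y0,W,h,k):
    c=np.ascontiguousarray(cv2.resize(d[n]['color'][y0:y0+h,x0:x0+W,::-1],None,fx=k,fy=k,interpolation=cv2.INTER_CUBIC))
    P=s['position']+[0,0,16]
    print(n,proj(d[n],Rz(w)@[154.2,0,34]+P))
    return c
o=np.zeros((400,800,3),np.uint8);o[:,:400]=crop('side',260,200,50,50,8);o[:,400:]=crop('top',280,120,50,50,8)
cv2.imwrite('pics/c3.png',o)
E
```

```text
[546.71600441  42.26286749 139.00274415] [-0.7724542  -0.42475466 -1.6003657 ]
side [289.11760551 234.27610878]
top [306.05491758 147.81384255]
```

View pics/c3.png

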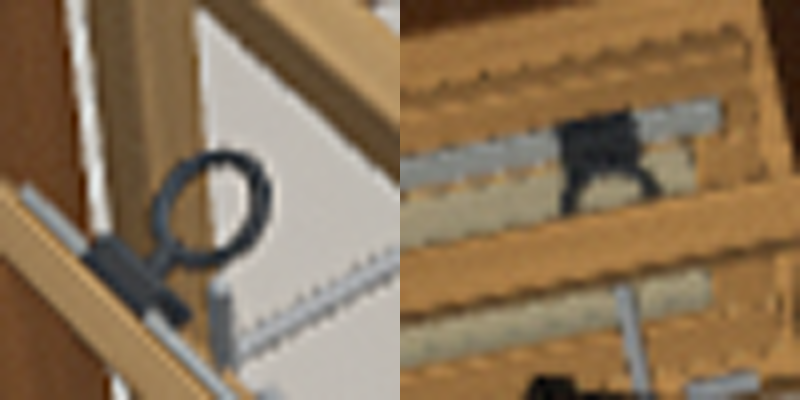

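Side: prong top (287.3,235.6) is straight under the ring centre (286.5,226); top: the rod line runs to the ring middle. Raising it through.

Request:
jog_arm([
  [[0,0,6,0],[0,0,7,0],[0,0,7,0],[0,0,7,0],[0,0,7,0],[0,0,7,0],[0,0,7,0],[0,0,0,0]],
])

```text
t: 9.72
position: [547.6, 42.4, 188.2]
ee_rot: [[-0.981, -0.193, 0.002], [-0.193, 0.981, -0.0], [-0.002, -0.0, -1.0]]
ft_force: [0.6, 1.0, -2.0]
opening: 19.3
gripper_force: 59.2
```

```bash
python3 - <<'E'
from h import *
d=snap();s=d['s'];print(s['position'],s['ft_force'])
def crop(n,x0,y0,W,h,k):
    return cv2.resize(d[n]['color'][y0:y0+h,x0:x0+W,::-1],None,fx=k,fy=k,interpolation=cv2.INTER_CUBIC)
o=np.zeros((400,800,3),np.uint8);o[:,:400]=crop('side',260,200,50,50,8);o[:,400:]=crop('top',280,120,50,50,8)
cv2.imwrite('pics/c4.png',o)
E
```

```text
[547.6463994   42.4149493  188.22947205] [ 0.61681699  0.96413706 -1.99943585]
```

View pics/c4.png

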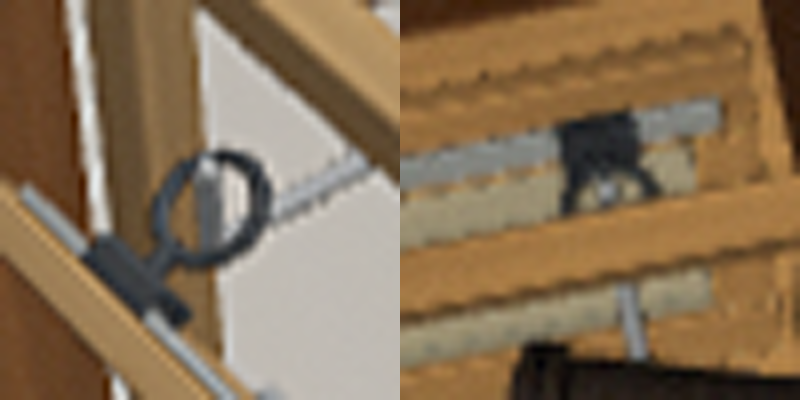

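The prong stands inside the ring in both views (side (286,222), top (305.5,143.5)). Pulling.

Request:
jog_arm([
  [[-4,-0.8,0,0],[-4,-0.8,0,0],[-4,-0.8,0,0],[-4,-0.8,0,0],[-4,-0.8,0,0],[-4,-0.8,0,0],[-4,-0.8,0,0],[-4,-0.8,0,0],[-4,-0.8,0,0],[-4,-0.8,0,0]],
])

```text
t: 11.12
position: [506.9, 34.4, 187.4]
ee_rot: [[-0.981, -0.193, 0.0], [-0.193, 0.981, -0.0], [-0.0, -0.0, -1.0]]
ft_force: [2.0, 1.2, -0.8]
opening: 19.2
gripper_force: 59.2
```

Request:
jog_arm([
  [[-4,-0.8,0,0],[-4,-0.8,0,0],[-4,-0.8,0,0],[-4,-0.8,0,0],[-4,-0.8,0,0],[-4,-0.8,0,0],[-3,-0.6,0,0],[-3,-0.6,0,0]],
])

```text
t: 12.12
position: [476.9, 28.4, 187.2]
ee_rot: [[-0.981, -0.193, -0.0], [-0.193, 0.981, -0.0], [0.0, -0.0, -1.0]]
ft_force: [3.0, -0.5, -3.2]
opening: 19.2
gripper_force: 59.0
```

Request:
jog_arm([
  [[-2,-0.4,0,0],[-2,-0.4,0,0],[-2,-0.4,0,0],[0,0,0,0]],
])

```text
t: 12.62
position: [471.0, 27.3, 187.4]
ee_rot: [[-0.981, -0.193, -0.0], [-0.193, 0.981, -0.0], [0.0, 0.0, -1.0]]
ft_force: [0.8, 0.2, -2.5]
opening: 19.1
gripper_force: 59.0
```

Request:
jog_arm([
  [[-1.5,-0.3,0,0],[-1.5,-0.3,0,0],[0,0,0,0]],
])

```text
t: 13.0
position: [467.9, 26.7, 187.2]
ee_rot: [[-0.981, -0.193, -0.001], [-0.193, 0.981, -0.0], [0.0, 0.0, -1.0]]
ft_force: [2.0, -0.8, -2.4]
opening: 19.3
gripper_force: 59.0
```

Request:
jog_arm([
  [[-1.5,-0.3,0,0],[-1.5,-0.3,0,0],[0,0,0,0]],
])

```text
t: 13.38
position: [465.0, 26.1, 187.4]
ee_rot: [[-0.981, -0.193, -0.0], [-0.193, 0.981, -0.0], [0.0, 0.0, -1.0]]
ft_force: [1.7, -0.6, -1.7]
opening: 19.1
gripper_force: 59.0
```

Request:
jog_arm([
  [[-1,-0.2,0,0],[0,0,0,0]],
])

```text
t: 13.62
position: [464.2, 25.9, 187.4]
ee_rot: [[-0.981, -0.193, 0.0], [-0.193, 0.981, -0.0], [-0.0, -0.0, -1.0]]
ft_force: [2.0, 0.3, -2.9]
opening: 19.0
gripper_force: 59.1
```

```bash
python3 - <<'E'
from h import *
d=snap();s=d['s'];print(s['position'],s['ft_force'])
def crop(n,x0,y0,W,h,k):
    return cv2.resize(d[n]['color'][y0:y0+h,x0:x0+W,::-1],None,fx=k,fy=k,interpolation=cv2.INTER_CUBIC)
o=np.zeros((500,800,3),np.uint8);o[:,:500]=crop('side',260,165,100,100,5);o[:300,500:]=crop('top',280,130,60,60,5)
cv2.imwrite('pics/c5.png',o)
E
```

```text
[464.19483137  25.8885642  187.40737551] [ 2.03533428  0.33060424 -2.8924576 ]
```

View pics/c5.png

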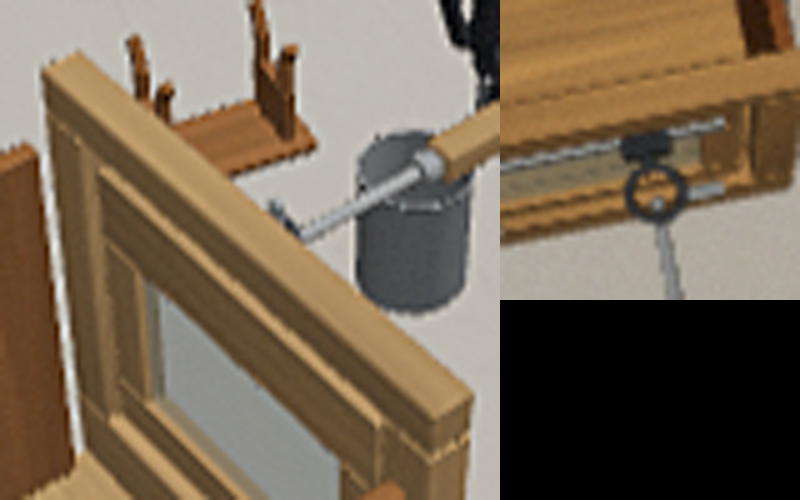

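The window is nearly upright and the prong presses on the ring's front (top crop (657,203)). Continuing by 1 mm steps until the force rises.

Request:
jog_arm([
  [[-1,-0.2,0,0],[-1,-0.2,0,0],[0,0,0,0]],
])

```text
t: 14.15
position: [463.1, 25.6, 187.6]
ee_rot: [[-0.981, -0.193, 0.003], [-0.193, 0.981, 0.0], [-0.003, -0.0, -1.0]]
ft_force: [6.4, 0.8, -3.5]
opening: 18.9
gripper_force: 58.9
```

Request:
jog_arm([
  [[-1,-0.2,0,0],[-1,-0.2,0,0],[0,0,0,0]],
])

```text
t: 14.52
position: [462.9, 25.4, 188.4]
ee_rot: [[-0.981, -0.193, 0.009], [-0.193, 0.981, 0.001], [-0.009, -0.001, -1.0]]
ft_force: [12.0, 2.8, -4.8]
opening: 19.0
gripper_force: 58.8
```

Request:
jog_arm([
  [[-1,-0.2,0,0],[0,0,0,0]],
])

```text
t: 14.78
position: [462.9, 25.3, 189.0]
ee_rot: [[-0.981, -0.193, 0.011], [-0.193, 0.981, 0.001], [-0.012, -0.001, -1.0]]
ft_force: [12.8, 2.9, -5.2]
opening: 18.8
gripper_force: 58.8
```

Blocked at x = 462.9 with the force rising to 13 N: hard stop, window shut. Centre the prong in the ring and unhook downward.

Request:
jog_arm([
  [[2,0.4,0,0],[2,0.4,0,0],[3,0.6,0,0],[3,0.6,0,0],[2.5,0.5,0,0],[0,0,0,0]],
])

```text
t: 15.52
position: [471.7, 27.4, 187.2]
ee_rot: [[-0.981, -0.193, -0.0], [-0.193, 0.981, -0.0], [0.0, 0.0, -1.0]]
ft_force: [0.7, -0.0, -1.3]
opening: 18.9
gripper_force: 59.2
```

Request:
jog_arm([
  [[0,0,-5,0],[0,0,-6,0],[0,0,-7,0],[0,0,-8,0],[0,0,-8,0],[0,0,-8,0],[0,0,-8,0],[0,0,-5,0],[0,0,0,0]],
])

```text
t: 16.65
position: [471.4, 27.4, 131.8]
ee_rot: [[-0.981, -0.193, -0.001], [-0.193, 0.981, 0.0], [0.001, 0.0, -1.0]]
ft_force: [-0.1, 0.2, -1.6]
opening: 19.2
gripper_force: 59.2
```

Request:
jog_arm([
  [[-10,-2,0,0],[-15,-3,0,0],[0,-25,0,0],[0,-30,0,0],[0,-30,15,-0.02],[0,-30,25,-0.03],[0,-30,25,-0.03],[0,-30,0,-0.035],[0,-30,0,-0.035],[0,-30,0,-0.035]],
])

```text
t: 17.9
position: [446.2, -213.5, 197.8]
ee_rot: [[-1.0, -0.008, 0.001], [-0.008, 1.0, -0.001], [-0.001, -0.001, -1.0]]
ft_force: [-0.6, 0.5, -1.2]
opening: 18.8
gripper_force: 59.2
```

Request:
jog_arm([
  [[8,-20,0,-0.03],[20,0,0,0],[20,0,0,0],[19,0,0,0],[0,0,0,0],[0,0,0,0]],
])

```text
t: 18.65
position: [512.9, -232.4, 197.3]
ee_rot: [[-1.0, 0.021, -0.001], [0.021, 1.0, 0.0], [0.001, 0.0, -1.0]]
ft_force: [0.2, 0.3, -1.2]
opening: 18.9
gripper_force: 59.2
```

```bash
python3 - <<'E'
from h import *
d=snap();s=d['s'];print(s['position'],s['ft_force'])
w=np.arctan2(-s['ee_rot'][1,0],-s['ee_rot'][0,0]);print(w)
P=s['position']+[0,0,16]
def crop(n,x0,y0,W,h,k):
    c=np.ascontiguousarray(cv2.resize(d[n]['color'][y0:y0+h,x0:x0+W,::-1],None,fx=k,fy=k,interpolation=cv2.INTER_CUBIC))
    for X in [(154.2,0,34),(154.2,0,0),(55,0,0),(54.2,10,10),(54.2,-10,10)]:
        p=proj(d[n],Rz(w)@X+P);cv2.circle(c,tuple(np.int32((p-[x0,y0]+.5)*k)),2,(0,0,255),-1)
    return c
o=np.zeros((600,800,3),np.uint8);o[:320,:400]=crop('side',235,130,100,80,4);o[:320,400:800]=crop('top',370,140,80,64,5);o[320:,:560]=crop('side',255,160,140,70,4)[:280]
o[320:600,560:800]=crop('top',290,125,60,70,4)
cv2.imwrite('pics/c6.png',o)
E
```

```text
[ 512.93139761 -232.42596344  197.29989715] [ 0.15040791  0.30654573 -1.23605879]
-0.020650192466620566
```

View pics/c6.png

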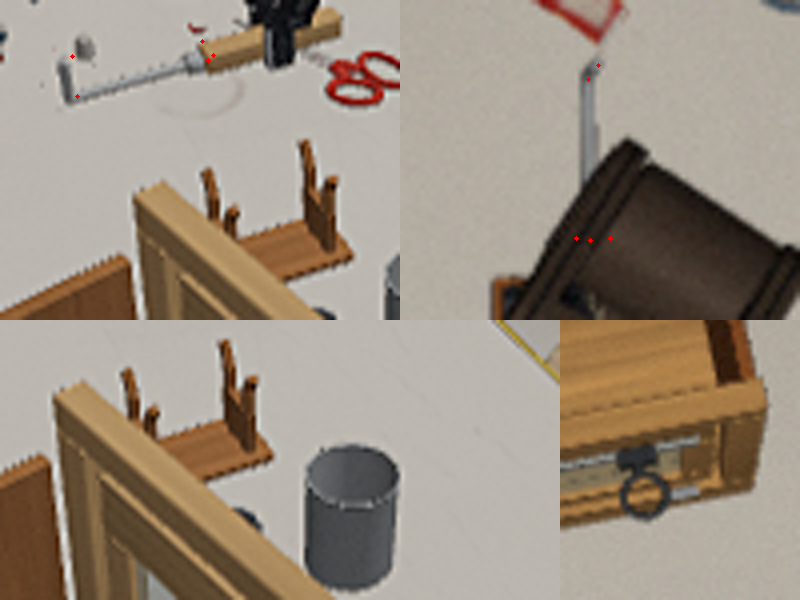

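Pole pose in the grip matches prediction (prong side offset equals the known camera bias), and the window is upright in the frame with the ring in front. Lowering into the forks.

Request:
jog_arm([
  [[1.5,-0.7,-30,0],[0,0,-30,0],[0,0,-30,0],[0,0,-20,0],[0,0,-12,0],[0,0,-10,0],[0,0,-8,0],[0,0,-6,0],[0,0,-3,0],[0,0,0,0]],
])

```text
t: 20.05
position: [515.2, -233.3, 48.3]
ee_rot: [[-1.0, 0.021, -0.0], [0.021, 1.0, -0.0], [0.0, -0.0, -1.0]]
ft_force: [0.6, -0.9, -2.0]
opening: 19.4
gripper_force: 59.2
```

```bash
python3 - <<'E'
from h import *
s=robot.get_state();print(s['position'],s['ft_force'],s['wrist_torque'])
d=pickle.load(open('d.pkl','rb'))
for a in (0,.03,.06):
  X=np.array([-43*np.cos(a)+150*np.sin(a),-40,66+150*np.cos(a)+43*np.sin(a)]);print(a,proj(d['top'],Rz(.1938)@X+[660.8,105.8,0]))
E
```

```text
[ 515.21328581 -233.32917856   48.33037227] [ 0.58402853 -0.91955574 -2.01191496] [-0.0633436   0.01917896 -0.05113841]
0 [310.33978762 168.54655157]
0.03 [310.04510612 167.0208425 ]
0.06 [309.74881634 165.49341489]
```

Ring row 168.75 matches the shut prediction (168.5).

Request:
jog_arm([
  [[-0.5,0,-1.5,0],[0,0,-0.8,0],[0,0,0,0]],
])

```text
t: 20.42
position: [514.8, -233.5, 46.6]
ee_rot: [[-1.0, 0.021, 0.0], [0.021, 1.0, -0.0], [-0.0, -0.0, -1.0]]
ft_force: [-1.1, 0.7, 1.7]
opening: 19.0
gripper_force: 59.6
```

Request:
jog_arm([
  [[0,0,0,0],[0,0,0,0],[0,0,0,0],[0,0,0,0],[0,0,0,0],[0,0,0,0],[0,0,0,0],[0,0,0,0]],
], hand=0)

```text
t: 21.42
position: [514.7, -233.3, 46.0]
ee_rot: [[-1.0, 0.021, 0.0], [0.021, 1.0, -0.0], [-0.0, -0.0, -1.0]]
ft_force: [-0.2, 0.4, 0.2]
opening: 85.4
gripper_force: 0.0
```

Request:
jog_arm([
  [[0,0,10,0],[0,0,20,0],[0,0,30,0],[0,0,40,0],[0,0,40,0],[0,0,14,0],[0,0,0,0],[0,0,0,0]],
])

```text
t: 22.42
position: [513.8, -232.7, 198.1]
ee_rot: [[-1.0, 0.021, -0.003], [0.021, 1.0, 0.002], [0.003, 0.002, -1.0]]
ft_force: [-0.4, 0.8, 0.0]
opening: 84.8
gripper_force: 0.0
```

```bash
python3 - <<'E'
from h import *
import numpy as np
old=pickle.load(open('d.pkl','rb')); 
d=snap();s=d['s'];print(s['position'],s['ft_force'],s['opening'])
c=d['wrist']['color'].astype(int)
P=[(55,10,10),(55,-10,10),(-55,10,10),(-55,-10,10)]
# edge search: light handle rows/cols
for X in P: print(X,wproj(d,Rz(-.0209)@X+[513.85,-232.55,62]).round(1))
for v in (150,190,230): print(v,[tuple(c[v,u]) for u in range(298,336,2)])
for u in (310,316,322): print(u,[(v,c[v,u].tolist()) for v in list(range(122,138,2))+list(range(238,254,2))])
# side-view diff vs first picture would need it; tip location:
S=d['side']['color'];print(proj(d['side'],Rz(-.0209)@[155,0,34]+[513.85,-232.55,62]))
a=cv2.imread('pics/side0.png')[:,:,::-1][170:200,245:325].astype(int);b=S[170:200,245:325].astype(int)
w=np.abs(a-b).sum(2);print('side diff',w.mean(),w.max(),np.argwhere(w>90).tolist()[:20])
E
```

```text
[ 513.75145662 -232.69145571  198.1044437 ] [-0.37214384  0.81287038  0.04109722] 84.79241827047349
(55, 10, 10) [329.3 246. ]
(55, -10, 10) [308.2 246. ]
(-55, 10, 10) [330.5 127.3]
(-55, -10, 10) [307.2 127.3]
150 [(np.int64(105), np.int64(80), np.int64(64)), (np.int64(102), np.int64(77), np.int64(59)), (np.int64(105), np.int64(77), np.int64(58)), (np.int64(107), np.int64(80), np.int64(61)), (np.int64(113), np.int64(88), np.int64(65)), (np.int64(138), np.int64(110), np.int64(80)), (np.int64(163), np.int64(131), np.int64(93)), (np.int64(168), np.int64(134), np.int64(93)), (np.int64(168), np.int64(133), np.int64(93)), (np.int64(170), np.int64(136), np.int64(95)), (np.int64(170), np.int64(135), np.int64(94)), (np.int64(165), np.int64(131), np.int64(91)), (np.int64(166), np.int64(132), np.int64(93)), (np.int64(166), np.int64(132), np.int64(91)), (np.int64(154), np.int64(123), np.int64(86)), (np.int64(132), np.int64(104), np.int64(76)), (np.int64(124), np.int64(87), np.int64(61)), (np.int64(99), np.int64(75), np.int64(58)), (np.int64(103), np.int64(77), np.int64(57))]
190 [(np.int64(136
[... 2387 characters left out ...]
 109, 81]), (248, [124, 124, 122]), (250, [134, 135, 135]), (252, [133, 135, 135])]
322 [(122, [178, 173, 165]), (124, [178, 173, 164]), (126, [161, 148, 138]), (128, [135, 96, 67]), (130, [132, 101, 74]), (132, [161, 128, 92]), (134, [166, 133, 95]), (136, [164, 131, 91]), (238, [160, 128, 89]), (240, [161, 129, 91]), (242, [158, 128, 90]), (244, [160, 126, 90]), (246, [131, 108, 82]), (248, [132, 131, 130]), (250, [135, 136, 136]), (252, [131, 132, 131])]
[257.83889708 185.80038622]
side diff 24.645 183 [[3, 66], [4, 66], [5, 75], [6, 57], [6, 58], [6, 75], [7, 54], [7, 75], [8, 74], [8, 75], [9, 75], [10, 45], [11, 43], [12, 61], [12, 63], [13, 42], [13, 58], [13, 60], [13, 61], [13, 63]]
```

```bash
python3 - <<'E'
from h import *
d=snap()
for n,(x,y,w,h) in {'side':(250,183,22,14),'top':(392,158,16,20)}.items():
    t=cv2.imread(f'pics/{n}0.png')[y:y+h,x:x+w,::-1].copy(); b=d[n]['color'][y-10:y+h+10,x-10:x+w+10].copy()
    k=4;up=lambda i:cv2.resize(i,None,fx=k,fy=k,interpolation=cv2.INTER_CUBIC)
    r=cv2.matchTemplate(up(b),up(t),cv2.TM_CCOEFF_NORMED);_,m,_,l=cv2.minMaxLoc(r);print(n,m,(l[0]/k-10,l[1]/k-10))
print(robot.get_state()['qvel'].round(3))
E
```

```text
side 0.9880838394165039 (0.0, 0.0)
top 0.7517209649085999 (0.5, -1.5)
[ 0.001 -0.005 -0.005 -0.002  0.001 -0.   ]
```

Pole is back exactly as it lay (prong match offset 0,0 in the side view; the top view is partly covered by the arm). Handing in.

```bash
python3 -c "
from workcell import robot
print(robot.close_job())"
```

```text
the job is handed in; nothing more can be done
None
```

I drew the window shut to its hard stop, laid the pole back in both forks of its cradle and let go, then handed the job in at about 22.5 s; no verdict was returned.

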